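Load a roll of tape into the bag sealer on a spindle from the rotary parts box

ROBOT

A 6-joint arm with a two-finger parallel gripper is mounted at the origin on the work surface. World frame = base frame: x ahead of the robot, y to its left, z up, the work surface at z = 0. Lengths are in m, angles in degrees, forces in N, time in s.
With the tool pointing down it reaches from about 0.375 to 0.75 m from the base axis. Payload 9 kg.
Tool frame: the origin (TCP) lies where the fingers leave the gripper's body, on its centre line; the fingertips stand 73 mm ahead of it and the grasp point (between the pads) lies 54 mm ahead of it (robot.tip_reach is the distance from the TCP to the fingertips, in m); z points along the fingers, y is the line along which they close (so a half turn about z gives the same grasp; the last joint's range is limited). The gripper opens to 85 mm and grips with 20 to 120 N. Pads are 22 mm wide; open, the fingers measure 114 mm over their backs; the gripper's body (76 mm by 85 mm) begins 54 mm behind the grasp point. The pads swing forward as they close: fully open they stand 13 mm farther back than shut.
Start: joints at [58.573, 5.964, 5.575, 89.605, 0, 77.527], TCP at [0.195, 0.567, 0.304] pointing down, gripper open.
Joint ranges: [-171.21, 171.21], [-48.23, 106.86], [-62.78, 66.21], [-105.2, 120.99], [-86.42, 89.51], [-180, 180]. Speed limits (degrees/s): [127.2, 127.2, 147.25, 180, 180, 180].

INTERFACE

Orientations are given as [roll, pitch, yaw] about the fixed x, y, z axes, in that order (R = Rz(yaw) Ry(pitch) Rx(roll)).
In Python, from plant import robot gives the robot as it stands. Calls block until the motion is done:
- robot.move_pose(position, orientation): joint-space move of the TCP to a pose.
- robot.line_to(position, vel=0.15, rotation=None, guard=None): straight line of the TCP; rotation=None keeps the orientation; vel is the mean speed in m/s. With guard (N) it stops when the force on the tool has changed by that much, and returns True; else False.
- robot.goto_joints(angles): joint-space move.
- robot.set_gripper(opening): finger opening in m; the grip force is fixed at half the most; returns when the fingers have stopped.
- robot.pause(seconds).
- robot.ik(position, orientation): joint angles nearest the present ones, or None.
- robot.observe(): the state.
- robot.grab_frame(name): name is "side" or "top"; returns the picture (480x640x3 uint8, blue, green, red); there is no depth.
- robot.get_calibration(name): a dict with "vertical_fov" (degrees; the focal length in pixels is half the picture's height over the tangent of half this angle, whatever the lens; pixels are square), "cx", "cy" (the principal point, pixels), "rvec" (rotation vector, rad) and "tvec" (3), from world to camera coordinates, as OpenCV has them. Camera axes: x right, y down, z forward; pixel columns grow to the right and rows downward; lengths in m; the calibration is good to about 2 mm. A picture is of the moment at which its call begins. get_calibration takes no time and is no camera call.
A pose or a line that the arm cannot do raises robot.IKError and nothing moves.
- robot.job_done(): hands the job in; it is judged then, once.
The state is a dict: "time": time; "q": joint angles; "qvel": joint speeds; "joint_torque": joint torques, N m; "tool_pos": TCP position; "tcp_rot": TCP orientation; "ft_force": force on the tool from outside, world axes, zero at the start; "torque": the same for the moment, N m; "gripper_width": finger opening in m; "gripper_force": force on a finger pad.
Only numpy, scipy, OpenCV 4.12 (cv2) and the standard library are available. Lean on these libraries where they do the work, as an engineer would, in place of code of your own. Each camera call takes 0.05 s, during which the arm holds its last target. There are 200 camera calls.

TASK

Load the empty bag sealer: turn the lid of the round parts box until its opening is squarely over the compartment with the long spindle, and take that spindle out. Run it through the core of the full tape roll standing in the rack, lift and carry the roll hanging on the spindle, and set the spindle down (do not let it fall) in the slots of both side plates of the sealer, so that the roll hangs free between the plates. Leave the short spindle, the nearly used-up roll and everything else on the table where they are.

Things in the scene. Friction and masses are not known exactly. Their poses are not given: they have to be found in the camera images.
- parts_box: round white plastic parts box, fixed, outer diameter 244 mm, walls 46 mm high, floor 4 mm; six 60 degree compartments round a 28 mm hub (dividers at 30, 90, 150.. degrees from +x). Origin: on the axis at the table. The +x and -x compartments each hold one spindle, lying radially on two rests 12 mm either side of its middle (stops to 26 mm high); the long one may be in either
- lid (a joint): turn of the box's see-through lid (diameter 248 mm, 3 mm thick, top 49 mm above the table), rad, grows counter-clockwise from above, -2.4 to 2.4, stays where left (friction 0.06 N m). Its one opening is a wedge 56 degrees wide from 21 mm radius to the rim: at 0 over the box's +y side, at -1.571 over the +x compartment, at 1.571 over the -x compartment
- lid_knob (a point): middle of the top of the lid's grip: a bar 12 mm wide, 40 mm long and 25 mm high on the box's axis, standing on the lid (this point is 74 mm above the table). Its axes turn with the lid: the bar lies along its y axis, and +y points to the opening
- lid_opening (a point): middle of the lid's opening, 70 mm from the box's axis, at the height of the lid's top
- spindle: the long spindle: plain steel rod, 10 mm in diameter, 92 mm long, about 55 g. Origin at its middle, x along the rod, both ends alike. It starts in the box, its middle 70 mm from the box's axis and 24 mm above the table, lying radially; its outer end reaches 116 mm from the axis
- short_spindle: the short spindle, a like steel rod 10 mm by 60 mm, in the compartment opposite the long one; stays there. Origin at its middle, x along the rod
- rack: low grey steel rack for tape rolls, fixed, 176 mm (x) by 70 mm (y), base 4 mm. Two rolls stand on edge in a channel along its x axis, 42 mm either side of the middle (either order); channel walls 31 mm over their outsides, 20 mm above the table; end flanges 22 mm high. Origin: middle of its underside
- roll: the full tape roll: outer diameter 64 mm, 19 mm wide, card core with a bore of 26 mm, about 60 g, standing on edge in the rack. Origin at its centre (35 mm above the table at the start), y along its bore; at the start its y is the rack's y
- used_roll: the nearly used-up roll: outer diameter 44 mm, 19 mm wide, same bore, in the rack beside the full one; stays there. Origin at its centre, y along its bore
- sealer: the empty steel bag-neck sealer, fixed: base and two upright side plates 4 mm thick, 32 mm apart (40 mm over the outsides), each with a slot open upward, 13 mm wide, widening to 27 mm at the mouth; bottom 57 mm, mouth 78 mm above the table. Origin: at the table, midway between the slots; y across the plates. Its jaw end, to 92 mm high, lies from 40 to 158 mm towards -x
- sealer_seat (a point): midway between the two slots, 62 mm above the table: the axis of the seated spindle runs through here along y. The roll's bore is wider than the spindle, so the roll hangs with its centre 8 mm lower. There is free room above and beside the plates to hold the spindle by an end
- feed_roller: small black rubber roller, 26 mm diameter, 30 mm high, standing in another compartment of the box; stays there
- carrot_a: loose carrot, 150 mm by 38 mm, origin under its middle
- carrot_b: loose carrot, 150 mm by 34 mm, origin under its middle
- knife: black box cutter, 138 mm by 22 mm by 15 mm, lying flat, origin under it
- cup: white mug, 76 mm diameter, 75 mm high, handle at its +y, origin under its middle
Not all that is in view belongs to the job. What is shaped like the roll but blue or green is not meant. What is shaped like the sealer but yellow is not meant.

How it is judged (in metres and radians):
On the way, in this order (a step that is already met when the one before it is completed fails the run):
1. the lid's opening stands over the long spindle (horizontal distance between lid_opening and spindle below 0.016 m), for 0.2 s.
2. the long spindle is out of the box (height (world z) of spindle above 0.09 m), for 0.1 s.
3. the full roll is lifted clear of the rack, hanging on the spindle and not held by the fingers (height (world z) of roll above 0.065 m and distance between roll and spindle below 0.045 m and angle between the y axis of roll and the x axis of spindle, either way round below 0.5 rad and contact force between roll and spindle above 0.15 N and contact force between roll and the fingers below 0.3 N), for 0.2 s.
At the end, for the whole second after the job is handed in: The long spindle rests in both slots (middle within 5 mm of their line, 3 mm of the seated height, 26 mm of midway between the plates; 0.1 rad of square); the full roll hangs on it between the plates (within 12 mm of midway, centre 4 to 13 mm below the seat); all at rest and released (x of spindle in the frame of sealer_seat between -0.005 and 0.005 m and z of spindle in the frame of sealer_seat between -0.003 and 0.003 m and y of spindle in the frame of sealer_seat between -0.026 and 0.026 m and angle between the x axis of spindle and the y axis of sealer, either way round below 0.1 rad and y of roll in the frame of sealer_seat between -0.012 and 0.012 m and distance between roll and spindle below 0.035 m and z of roll in the frame of sealer_seat between -0.013 and -0.004 m and angle between the y axis of roll and the y axis of sealer, either way round below 0.3 rad and linear speed of spindle below 0.02 m/s and linear speed of roll below 0.05 m/s); the robot touches nothing.
It fails at once if the short spindle, the used-up roll or the feed roller is moved more than 25 mm (distance of any of short_spindle, used_roll, feed_roller from where it was at the start of the episode above 0.025 m).
It fails at once if a carrot, the knife or the mug is moved more than 30 mm (distance of any of carrot_a, carrot_b, knife, cup from where it was at the start of the episode above 0.03 m).
It fails at once if the spindle is let fall (falls free by more than about 15 mm) (linear speed of spindle above 0.55 m/s and contact force between spindle and the fingers below 0.05 N).
It also fails if it takes over 72 s, if anything falls off the work surface, if the arm or the gripper's body presses on something with over 40 N, if the wrist force passes 120 N, or if a joint passes its speed limit or range.

## Working session

There is one attempt and no reset: what is moved stays moved. The work goes in short steps, each a Python script; the robot and the scene stay as the last script left them, time stands still between calls to the robot, and variables do not carry over. Pictures are saved under pics/ and viewed, at most 10 in all, crops included, and the job is handed in when it is done.

```bash
mkdir -p pics; ls; cat > h.py <<'E'
import numpy as np, cv2
from plant import robot
def cam(n):
    c=robot.get_calibration(n); f=240/np.tan(np.radians(c["vertical_fov"])/2)
    R=cv2.Rodrigues(np.array(c["rvec"],float))[0]; t=np.array(c["tvec"],float).ravel()
    return f,c["cx"],c["cy"],R,t
def ray(n,u,v):
    f,cx,cy,R,t=cam(n); d=R.T@np.array([(u-cx)/f,(v-cy)/f,1]); return -R.T@t,d
def onz(n,u,v,z):
    o,d=ray(n,u,v); return o+d*(z-o[2])/d[2]
def proj(n,p):
    f,cx,cy,R,t=cam(n); q=R@np.array(p)+t; return np.array([cx+f*q[0]/q[2],cy+f*q[1]/q[2]])
E
python3 - <<'E'
from h import *
for n in("top","side"):
    im=robot.grab_frame(n); cv2.imwrite(f"pics/{n}0.png",im); c=robot.get_calibration(n);print(c, ray(n,320,240))
print(robot.observe())
E
```

```text
pics
{'vertical_fov': 45.79624549336542, 'cx': 309.15443071009247, 'cy': 238.12439420959072, 'rvec': array([ 2.14625931, -2.19297776,  0.06726727]), 'tvec': array([-0.0400544 ,  0.51062002,  1.14924919])} (array([ 0.41339341, -0.07360057,  1.18608588]), array([ 7.85949150e-02,  2.82102567e-04, -9.97094768e-01]))
{'vertical_fov': 49.72620395418372, 'cx': 321.7761930092021, 'cy': 238.32328977243074, 'rvec': array([ 0.19634286, -2.80012389,  1.27666563]), 'tvec': array([0.47181386, 0.15543337, 1.06938247])} (array([0.36890458, 0.76430517, 0.81859253]), array([ 0.10832857, -0.74497652, -0.65825311]))
{'time': 0.1, 'q': array([5.85747025e+01, 5.99551370e+00, 5.53220302e+00, 8.96040407e+01,
       8.17367404e-05, 7.75270571e+01]), 'qvel': array([ 0.07291081, -0.0164475 ,  0.15430878, -0.05331641, -0.02615703,
        0.08226164]), 'joint_torque': array([ 5.52058860e-03, -5.58208036e+01,  5.04720247e+01,  1.30497344e-02,
       -4.40308304e-04, -6.30482828e-05]), 'tool_pos': array([0.19474645, 0.56729803, 0.3032034 ]), 'tcp_rot': array([-1.79934256e+02, -1.46262477e-02,  1.61047637e+02]), 'ft_force': array([ 0.2352361 , -0.32502791,  0.00803539]), 'torque': array([-0.0315615 ,  0.00554097, -0.02084808]), 'gripper_force': 0.0, 'gripper_width': 0.08577379894532498}
```

View pics/top0.png

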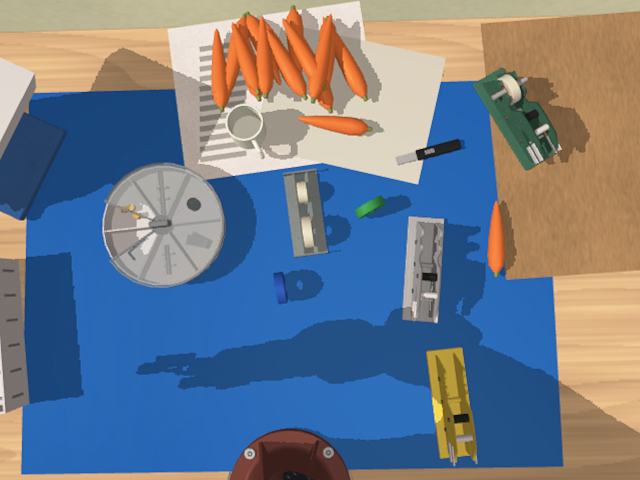

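View pics/side0.png

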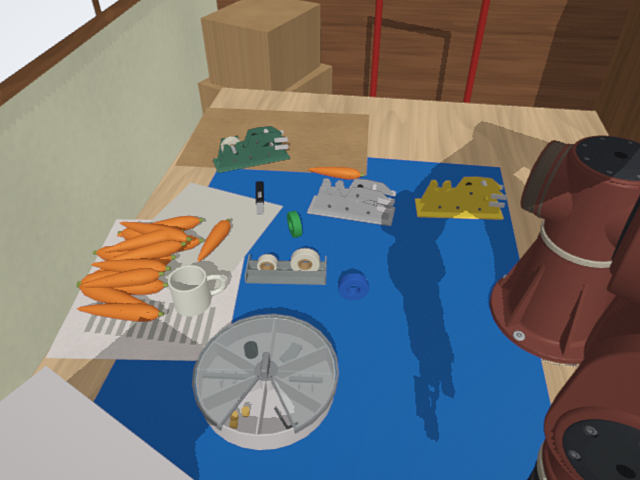

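The top view shows the box at (163,225) with its opening to the left, two spindles at about (165,190) and (167,260), the rack at (305,212) and the grey sealer at (423,270). The yellow sealer (452,405) and green sealer (520,120) aren't meant, nor are the blue roll (280,288) and green roll (369,207). In the rack, the larger roll is (307,232) top / (305,260) side, nearer the robot. I'll confirm with enlarged crops.

```bash
python3 - <<'E'
import cv2,numpy as np
t=cv2.imread("pics/top0.png");s=cv2.imread("pics/side0.png")
def c(i,x,y,w,h,W,H): return cv2.resize(i[y:y+h,x:x+w],(W,H),interpolation=cv2.INTER_CUBIC)
a=np.hstack([c(t,98,160,133,133,400,400),c(s,190,310,150,150,400,400)])
cv2.imwrite("pics/c1.png",cv2.resize(a,(800,400)))
a=np.hstack([c(t,395,210,60,120,300,600),c(t,275,160,60,120,200,400).repeat(1,0) if 0 else cv2.copyMakeBorder(c(t,275,160,60,110,200,367),0,233,0,0,0),np.vstack([c(s,300,170,100,60,300,180),c(s,240,240,90,50,300,167),np.zeros((253,300,3),np.uint8)])])
cv2.imwrite("pics/c2.png",a)
E
```

```text
(no output)
```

View pics/c1.png

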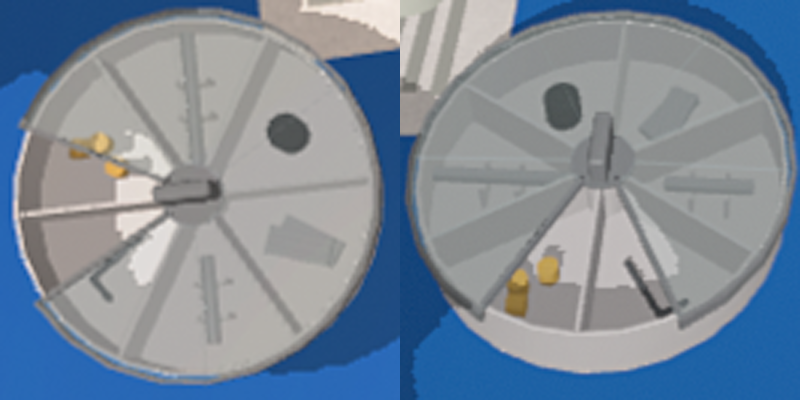

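View pics/c2.png

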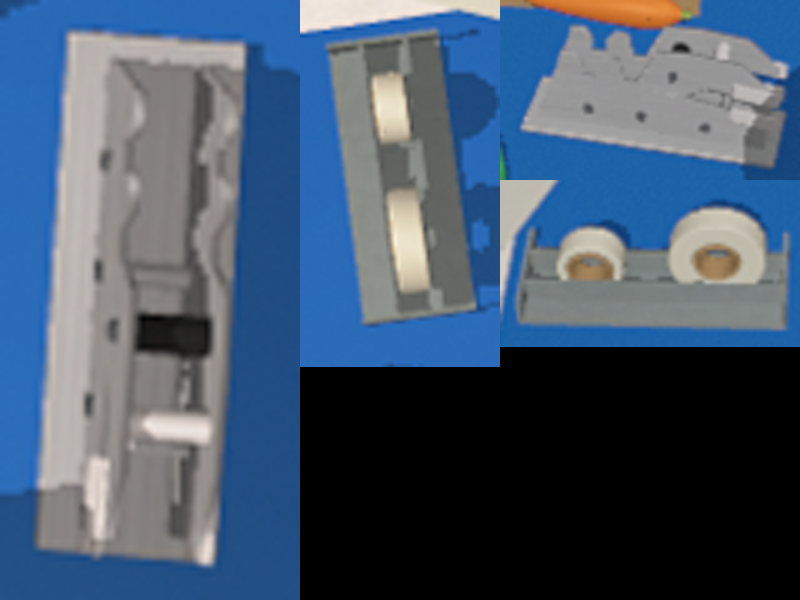

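The crops confirm three things:
- **Spindle:** the long spindle is in the box's +x compartment, at crop (187,33)-(198,165). It is about 44 px long, against 29 px for the short one.
- **Roll:** the full white roll is the lower one in the rack, at top (308,232).
- **Sealer:** the sealer is the grey one. Its slot lies between the two posts near the +x end, and its jaw points towards the robot.

Next I'll work out their positions.

```bash
python3 - <<'E'
from h import *
im=cv2.imread("pics/top0.png").astype(int); b,g,r=im[...,0],im[...,1],im[...,2]
blue=(b-r>60)
m=((~blue)*255).astype(np.uint8); roi=np.zeros_like(m); roi[155:300,92:235]=m[155:300,92:235]
# radial edge to blue from outside in
P=[]
c0=np.array([163.5,225.2])
for a in np.radians(np.arange(0,360,3)):
    for R in np.arange(72,50,-.25):
        u,v=c0+R*np.array([np.cos(a),np.sin(a)])
        if not blue[int(round(v)),int(round(u))]:
            if R<70: P.append(onz("top",u,v,.049)[:2])
            break
P=np.array(P)
for k in range(3):
    A=np.c_[2*P,np.ones(len(P))]; s=np.linalg.lstsq(A,(P**2).sum(1),rcond=None)[0]; c=s[:2]; R=np.sqrt(s[2]+c@c)
    d=np.linalg.norm(P-c,axis=1)-R; P=P[abs(d)<max(.002,2*d.std())]
print("lid",c,R,len(P))
T=lambda u,v,z:onz("top",u,v,z)[:2]
ang=lambda d:np.degrees(np.arctan2(d[1],d[0]))
def pr(n,*x): print(n,*[np.round(np.asarray(q),4) for q in x])
e1,e2=T(104.65,201.6,.049),T(110.6,260.7,.049); pr("open dir",ang(e1-c),ang(e2-c))
s1,s2=T(160.2,171,.026),T(163.8,214.9,.026); pr("spindle",s1,s2,(s1+s2)/2,np.linalg.norm(s1-s2),ang(s1-s2),np.linalg.norm((s1+s2)/2-c))
t1,t2=T(166.2,245.5,.026),T(169.2,274,.026); pr("short",t1,t2,np.linalg.norm(t1-t2)); pr("s-s ang",ang((s1+s2-t1-t2)/2),(s1+s2+t1+t2)/4)
pr("knob",T(98+185/3.0075,160+190/3.0075,.074))
rc=[T(*p,.01) for p in[(284.0,174.1),(316.4,169.6),(293.9,256.8),(328.4,252.0)]]
pr("rack",*rc,np.mean(rc,0),ang(rc[0]-rc[2]),ang(rc[1]-rc[3]),np.linalg.norm(rc[0]-rc[2]),np.linalg.norm(rc[0]-rc[1]))
def two(a,b):
    o1,d1=ray("top",*a);o2,d2=ray("side",*b)
    k=np.linalg.lstsq(np.c_[d1,-d2],o2-o1,rcond=None)[0]; p,q=o1+k[0]*d1,o2+k[1]*d2; return (p+q)/2,np.linalg.norm(p-q)
# full-roll top point z=.067
pr("rolltop", T(275+(408-300)/3.333,160+241/3.336,.06), "side bore", onz("side",240+(716-500)/3.333,240+(262-180)/3.34,.035), "roll",)
# sealer
S=lambda x,y:T(395+x/5,210+y/5,0)
pr("sealer base z0",S(68,32),S(37,548),S(245,43),S(213,565),ang(S(68,32)-S(37,548)),ang(S(245,43)-S(213,565)))
for y in range(80,240,40): pr(y,T(395+130/5,210+y/5,.078),T(395+215/5,210+y/5,.078))
for p in[(580,28),(600,75),(620,33),(636,72)]: pr(p,onz("side",300+(p[0]-500)/3,170+p[1]/3,.078),onz("side",300+(p[0]-500)/3,170+p[1]/3,.06))
t=cv2.imread("pics/top0.png");s=cv2.imread("pics/side0.png")
a=cv2.resize(t[212:275,398:452],None,fx=8,fy=8,interpolation=cv2.INTER_CUBIC);b_=cv2.resize(s[170:232,305:365],(360,372),interpolation=cv2.INTER_CUBIC)
o=np.zeros((504,800,3),np.uint8);o[:504,:432]=a;o[:372,436:796]=b_
cv2.imwrite("pics/c3.png",o)
E
```

```text
lid [0.54250932 0.24467601] 0.1274894252123453 94
open dir 67.641 124.3894
spindle [0.6562 0.2559] [0.5641 0.2483] [0.6102 0.2521] 0.0925 4.6936 0.0681
short [0.5006 0.2433] [0.4419 0.2371] 0.059
s-s ang 4.8804 [0.5407 0.2462]
knob [0.5415 0.2435]
rack [ 0.6465 -0.0008] [ 0.6543 -0.069 ] [ 0.4724 -0.0184] [ 0.4808 -0.0901] [ 0.5635 -0.0446] 5.7663 6.9295 0.175 0.0686Traceback (most recent call last):
    return bound(*args, **kwds)
numpy._core._exceptions._UFuncNoLoopError: ufunc 'multiply' did not contain a loop with signature matching types (dtype('<U9'), dtype('float64')) -> None

During handling of the above exception, another exception occurred:

Traceback (most recent call last):
numpy._core._exceptions._UFuncNoLoopError: ufunc 'multiply' did not contain a loop with signature matching types (dtype('<U9'), dtype('float64')) -> None
```

```bash
cat >> h.py <<'E'
T=lambda u,v,z:onz("top",u,v,z)[:2]
ang=lambda d:np.degrees(np.arctan2(d[1],d[0]))
def pr(n,*x): print(n,*[np.round(np.asarray(q,float),4) for q in x])
E
python3 - <<'E'
from h import *
pr("rolltop", T(275+(408-300)/3.333,160+241/3.336,.06)); pr("side bore", onz("side",240+(716-500)/3.333,240+(262-180)/3.34,.035))
t=cv2.imread("pics/top0.png");s=cv2.imread("pics/side0.png")
a=cv2.resize(t[212:275,398:452],None,fx=8,fy=8,interpolation=cv2.INTER_CUBIC);b_=cv2.resize(s[170:232,305:365],(360,372),interpolation=cv2.INTER_CUBIC)
o=np.zeros((504,800,3),np.uint8);o[:504,:432]=a;o[:372,436:796]=b_
cv2.imwrite("pics/c3.png",o)
for n,p,y in[("knob",(.5415,.2445,.13),96),("knob2",(.5415,.2445,.13),4.8),("rod",(.642,.253,.09),4.8),("rack",(.52,.03,.09),96.3),("seal",(.5,-.26,.12),86.6)]:
    for k in(y,y-180): print(n,k,robot.ik(p,[180,0,k]))
E
```

```text
rolltop [ 0.5182 -0.0486]
side bore [ 0.5191 -0.0374  0.035 ]
knob 96 [ 11.70105304   7.37963002 -11.0867766   71.53359338   0.
  95.70105304]
knob -84 [ 11.70105304   7.37963002 -11.0867766   71.53359338   0.
 -84.29894696]
knob2 4.8 [  11.70105304    7.37963002  -11.0867766    71.53359338    0.
 -173.09894696]
knob2 -175.2 [ 11.70105304   7.37963002 -11.0867766   71.53359338   0.
   6.90105304]
rod 4.8 [  10.68335296   25.27399812    5.68098584   70.40698772    0.
 -174.11664704]
rod -175.2 [10.68335296 25.27399812  5.68098584 70.40698772  0.          5.88335296]
rack 96.3 [-11.10565558  -3.3887189  -26.41100711  66.97771179   0.
  72.59434442]
rack -83.7 [ -11.10565558   -3.3887189   -26.41100711   66.97771179    0.
 -107.40565558]
seal 86.6 [-40.76953668   2.57121451 -17.22893385  70.19985163   0.
  52.63046332]
seal -93.4 [ -40.76953668    2.57121451  -17.22893385   70.19985163    0.
 -127.36953668]
```

View pics/c3.png

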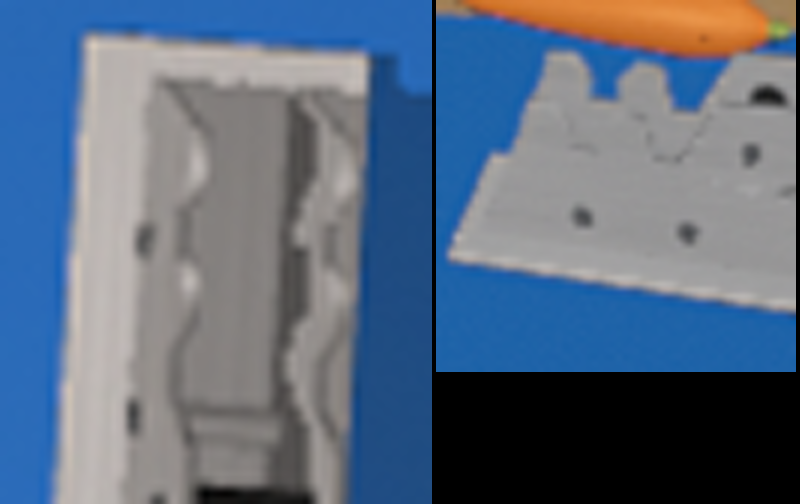

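c3 shows the grey sealer's two rounded posts against the blue, at side crop (568,52) and (645,62). The seat slot is the straight-sided gap between them, at crop x 605, which is side full (333,182). Its near-plate counterpart in the top view is at crop (180,237), full (420.5,241.5). The wider gap at crop 687 is just the space in front of the jaw. I'll turn the lid now and compute the sealer pose in the same script.

```bash
python3 - <<'E'
from h import *
C=lambda x,y,z:T(398+x/8,212+y/8,z)
pr("base front L,R",C(85,37,0.0),C(370,55,0.0)); 
pr("base L edge dir",ang(C(85,37,0)-T(395+37/5,210+548/5,0)), ang(C(370,55,0)-T(395+213/5,210+565/5,0)),"" or 0)
pr("left plate slot",C(180,237,.058),C(180,237,.078)); pr("right low",C(300,228,.058),C(335,228,.058))
pr("plates inner @front",C(160,80,.06),C(300,95,.06))
for z in(.06,.07,.078): pr("far slot side",onz("side",333.2,182.5,z))
pr("near slot side",onz("side",330.2,194.5,.057))
pr("posts",onz("side",305+(568-436)/6,170+52/6,.078),onz("side",305+(645-436)/6,170+62/6,.078))
k=[.5415,.2445]
robot.set_gripper(.05)
robot.move_pose([*k,.18],[180,0,-84])
robot.line_to([*k,.064+.054],vel=.12)
f0=robot.observe()["ft_force"]; robot.set_gripper(.0); o=robot.observe(); pr("grip",o["gripper_width"],o["gripper_force"],o["ft_force"]-f0,o["tool_pos"],o["time"])
q=np.array(o["q"]);
for d in(-45,-91.2):
    p=q.copy(); p[5]-=d; robot.goto_joints(p)   # sign check below
    o=robot.observe(); pr("turn",o["tcp_rot"],o["ft_force"],o["torque"],o["time"])
    if d==-45 and not (-140<o["tcp_rot"][2]<-115): print("sign!"); break
E
```

```text
base front L,R [ 0.5518 -0.2598] [ 0.5454 -0.3338]
base L edge dir -5.4248 -5.9037 0.0
left plate slot [ 0.4946 -0.2724] [ 0.4932 -0.2689]
right low [ 0.4962 -0.3021] [ 0.496  -0.3108]
plates inner @front [ 0.5337 -0.2686] [ 0.5291 -0.303 ]
far slot side [ 0.4921 -0.3194  0.06  ]
far slot side [ 0.4904 -0.3051  0.07  ]
far slot side [ 0.4891 -0.2937  0.078 ]
near slot side [ 0.4935 -0.2711  0.057 ]
posts [ 0.5066 -0.3082  0.078 ] [ 0.4739 -0.3054  0.078 ]
grip 0.011 66.2368 [-4.7552 -0.6535 19.7992] [0.5422 0.2451 0.1219] 4.0417
turn [ 1.799278e+02  1.810000e-02 -1.289078e+02] [-13.2827   0.5831  12.4848] [ 0.0149  2.48   -0.0778] 4.8167
turn [ 1.797412e+02 -1.167000e-01 -1.750109e+02] [-17.331    9.6863  14.6057] [ 1.584   3.3762 -0.0038] 5.6083
```

```bash
python3 - <<'E'
from h import *
robot.set_gripper(.05); robot.line_to([.5422,.2451,.2],vel=.2)
robot.goto_joints([-30,-5,-10,75,0,30])
im=robot.grab_frame("top"); s=robot.grab_frame("side")
o=np.hstack([cv2.resize(im[160:293,98:231],(400,400),interpolation=cv2.INTER_CUBIC),cv2.resize(s[310:460,190:340],(400,400),interpolation=cv2.INTER_CUBIC)])
cv2.imwrite("pics/c4.png",o); print(robot.observe()["time"])
E
```

```text
8.3167
```

View pics/c4.png

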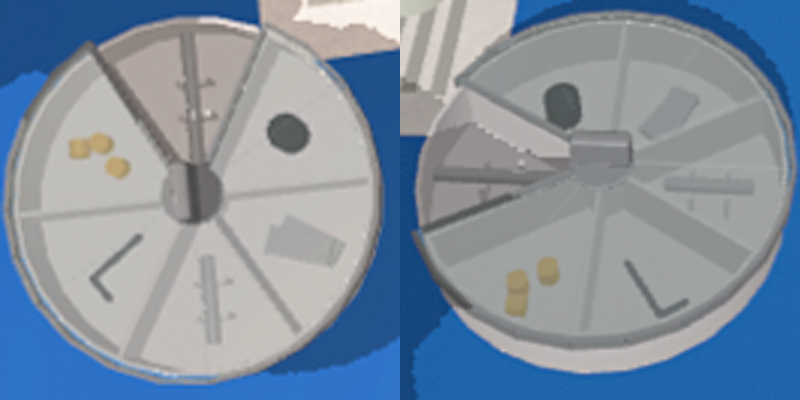

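The lid opening is now squarely over the long spindle: wedge edges at crop (90,50) and (265,35), rod at x 187-198. I'll pick up the spindle.

```bash
python3 - <<'E'
from h import *
g=[.6415,.2538]
robot.set_gripper(.026)
robot.move_pose([*g,.16],[180,0,-175.2])
hit=robot.line_to([*g,.083],vel=.06,guard=8)
o=robot.observe(); pr("down",hit,o["tool_pos"],o["ft_force"])
if not hit or o["tool_pos"][2]<.087:
    robot.set_gripper(0.0); o=robot.observe(); pr("grip",o["gripper_width"],o["gripper_force"],o["ft_force"])
    if o["gripper_width"]>.006:
        robot.line_to([*g,.2],vel=.08)
        robot.pause(.2)
        # over toward the rack standoff pose, high
        a=np.radians(6.3); yv=np.array([-np.sin(a),np.cos(a)])
        r=np.array([.5195,-.0475])+yv*.105
        robot.move_pose([*r,.2],[180,0,-83.7])
        o=robot.observe(); pr("at",o["gripper_width"],o["tool_pos"],o["tcp_rot"],o["time"])
        t=robot.grab_frame("top"); s=robot.grab_frame("side")
        c=lambda i,n,p,w,h: cv2.resize(i[(q:=proj(n,p).astype(int))[1]-h//2-10:q[1]+h//2-10,q[0]-w//2:q[0]+w//2],(400,400),interpolation=cv2.INTER_CUBIC)
        cv2.imwrite("pics/t5.png",t);cv2.imwrite("pics/s5.png",s)
        P=[r[0],r[1]-.04,.14]
        cv2.imwrite("pics/c5.png",np.hstack([c(t,"top",P,130,130),c(s,"side",P,130,130)])); print(proj("top",P),proj("side",P))
E
```

```text
down 0.0 [0.6418 0.2538 0.0836] [0.3854 0.4135 0.6232]
grip 0.0081 58.5226 [ 0.4397 -0.3416  2.5828]
at 0.0078 [0.5082 0.057  0.2002] [-1.799812e+02 -2.400000e-03 -8.373280e+01] 15.5833
[271.14828394 234.55460036] [304.7233595 245.5331705]
```

View pics/c5.png

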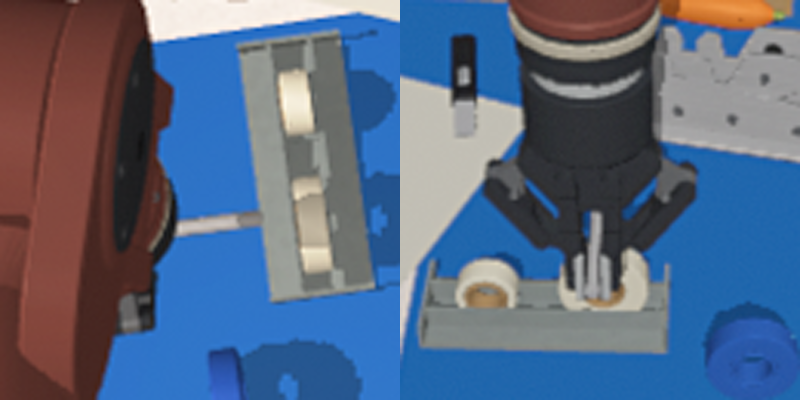

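The rod is held at its outer end and points at the rack, parallel to the rack's y axis. Its tip is at top (291.5,230.5) and side (303,239). I'll check the tilt by triangulating the tip, then insert.

```bash
cat >> h.py <<'E'
def two(a,b):
    o1,d1=ray("top",*a);o2,d2=ray("side",*b)
    k=np.linalg.lstsq(np.c_[d1,-d2],o2-o1,rcond=None)[0]; p,q=o1+k[0]*d1,o2+k[1]*d2; return (p+q)/2,np.linalg.norm(p-q)
E
python3 - <<'E'
from h import *
pr("tip",*two((291.5,230.5),(303,239)))
a=np.radians(6.3); yv=np.array([-np.sin(a),np.cos(a)])
pr("expected",np.array([.5082,.057])-yv*.077)
# full roll top-view band: measure ends of its visible top strip (crop coords 3.333)
for p in[(396,190),(416,188),(400,292),(426,290)]: pr(p,T(275+(p[0]-300)/3.333,160+p[1]/3.336,.055))
s=cv2.imread("pics/side0.png"); 
# bore: brown mask in side view
h=cv2.cvtColor(s,cv2.COLOR_BGR2HSV); m=cv2.inRange(h,(5,60,60),(22,255,255)); n,l,st,ce=cv2.connectedComponentsWithStats(m[245:285,245:330])
for i in range(1,n):
    if st[i,4]>15: print(st[i]+[245,245,0,0,0],ce[i]+[245,245])
w=cv2.inRange(h,(0,0,150),(40,70,255)); n,l,st,ce=cv2.connectedComponentsWithStats(w[240:285,245:330])
for i in range(1,n):
    if st[i,4]>40: print("white",st[i]+[245,240,0,0,0],ce[i]+[245,240])
for y in(-.0475,): print(proj("side",(.5195,y+.0095,.035)),proj("side",(.5195,y,.067)))
E
```

```text
tip [ 0.5171 -0.0201  0.1239] 0.0018
expected [ 0.5166 -0.0195]
(396, 190) [ 0.5496 -0.0419]
(416, 188) [ 0.5505 -0.0539]
(400, 292) [ 0.4882 -0.043 ]
(426, 290) [ 0.489  -0.0586]
[298 259  14  11 112] [304.47321429 264.3125    ]
[260 262  14   8  87] [266.36781609 266.06896552]
white [245 240  11  14  85] [248.32941176 244.44705882]
white [290 249  30  22 431] [304.94199536 259.16241299]
white [257 255  20  15 166] [267.06626506 260.6746988 ]
[304.67238274 264.34966612] [305.07657907 250.59481374]
```

```bash
python3 - <<'E'
from h import *
g=np.array([.5082,.057]);a=np.radians(6.3); yv=np.array([-np.sin(a),np.cos(a)])
for d in(.015,-.02,-.077):
  for z in(.141,.124):
    p=[*(g+yv*d),z]; print(d,z,"side",proj("side",p),"crop",(proj("side",p)-[239,170])*400/130+[400,0],"top",(proj("top",p)-[206,159])*400/130)
t=cv2.imread("pics/t5.png");s=cv2.imread("pics/s5.png")
o=np.hstack([cv2.resize(t[205:260,250:305],(400,400),interpolation=cv2.INTER_CUBIC),cv2.resize(s[225:280,275:330],(400,400),interpolation=cv2.INTER_CUBIC)])
cv2.imwrite("pics/c6.png",o)
E
```

```text
0.015 0.141 side [300.66603493 264.47027071] crop [589.74164593 290.67775602] top [109.0103762  236.73967055]
0.015 0.124 side [300.90323212 270.90521217] crop [590.47148344 310.47757592] top [112.89871605 239.12223405]
-0.02 0.141 side [301.7640858  251.93339753] crop [593.12026399 252.10276163] top [166.62840137 229.08303732]
-0.02 0.124 side [301.98303245 258.33857574] crop [593.793946   271.81100228] top [169.60451793 231.58778586]
-0.077 0.141 side [303.43364168 232.87142966] crop [598.25735903 193.45055279] top [260.54678627 216.60259175]
-0.077 0.124 side [303.62607003 239.21702587] crop [598.84944624 212.97546421] top [262.03466225 219.30667687]
```

View pics/c6.png

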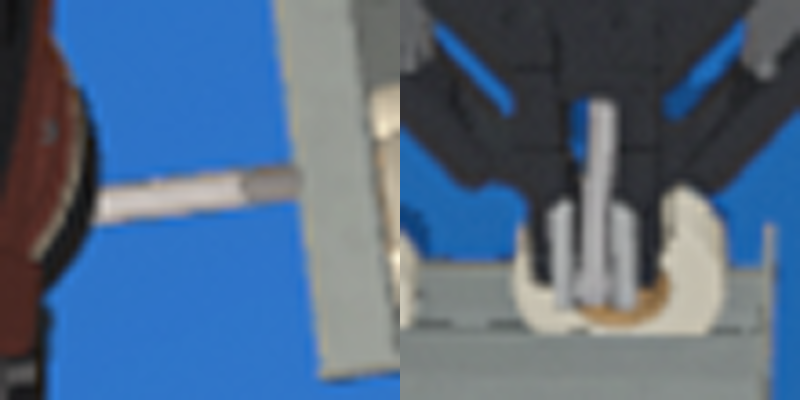

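c6 shows the rod drooping. Its near end is at the expected height, but the tip's top edge is at side (302.9,238.3), about 7 px lower than a level rod would give. That's roughly 13° tip-down. I'll pitch the tool to level it and re-measure numerically.

```bash
cat >> h.py <<'E'
from scipy.spatial.transform import Rotation as Ro
def tcp_for(grip,ori,d=.0596): return np.array(grip)-Ro.from_euler('xyz',ori,degrees=True).apply([0,0,d])
def tilt(im,grip,yaw,side_half=6):
    """rod elevation (deg, tip up +) from the far top edge of the bright rod in the side view"""
    g=im.astype(int); u=np.array([np.cos(np.radians(yaw)),np.sin(np.radians(yaw)),0])
    f=lambda e:proj("side",np.array(grip)+.077*(u*np.cos(e)+np.array([0,0,np.sin(e)]))+.005*np.array([0,0,1])*np.cos(e))
    a,b=proj("side",np.array(grip)),f(0)
    br=(g.min(2)>105)
    m=np.zeros(br.shape,np.uint8); c=int(round(b[0])); m[:,c-side_half:c+side_half+1]=br[:,c-side_half:c+side_half+1]
    n,l=cv2.connectedComponents(m); r0=int(round((a[1]+b[1])/2))+3
    ids=[i for i in l[r0,c-side_half:c+side_half+1] if i]; 
    if not ids: return None
    ys,xs=np.nonzero(l==np.bincount(ids).argmax()); top=ys.min()
    es=np.radians(np.arange(-30,31,.25)); rows=[f(e)[1] for e in es]
    return np.degrees(es[np.argmin(abs(np.array(rows)-top))]),top,xs[ys==top].mean()
E
python3 - <<'E'
from h import *
yaw=-83.7; o=robot.observe(); grip=o["tool_pos"]+[0,0,-.0596]
print("before",tilt(cv2.imread("pics/s5.png"),grip,yaw))
ori=[180,-12.5,yaw]; robot.move_pose(tcp_for(grip,ori),ori); robot.pause(.3)
s=robot.grab_frame("side"); t=robot.grab_frame("top"); cv2.imwrite("pics/s6.png",s); cv2.imwrite("pics/t6.png",t)
print("after",tilt(s,grip,yaw),robot.observe()["time"])
E
```

```text
before (np.float64(-14.0), np.int64(239), np.float64(302.0))
after (np.float64(-23.75), np.int64(245), np.float64(302.0)) 16.4083
```

```bash
python3 - <<'E'
from h import *
t=cv2.imread("pics/t6.png");s=cv2.imread("pics/s6.png")
o=np.hstack([cv2.resize(t[205:260,250:305],(400,400),interpolation=cv2.INTER_CUBIC),cv2.resize(s[215:285,270:340],(400,400),interpolation=cv2.INTER_CUBIC)])
cv2.imwrite("pics/c7.png",o); o=robot.observe(); print(o["tool_pos"],o["tcp_rot"],o["gripper_width"],o["gripper_force"])
E
```

```text
[0.50686056 0.06931892 0.19867842] [-179.99820582  -12.47593014  -83.76188416] 0.007611306007221761 58.495171666145325
```

View pics/c7.png

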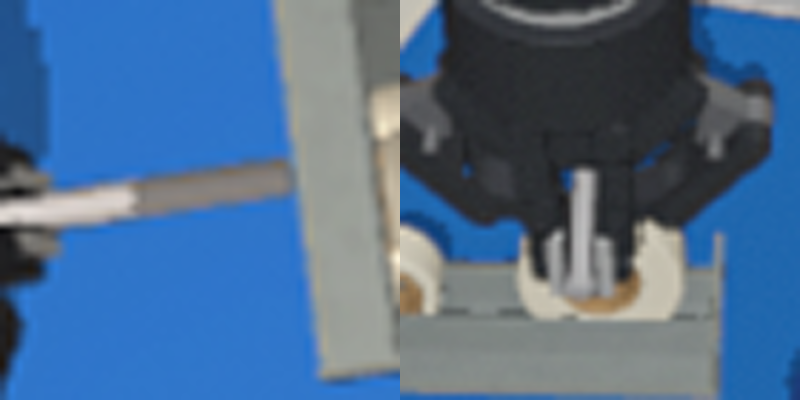

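c7: the tip is now lower still, at side (302,244.4), so the rod has turned in the grip. I'll check whether that is gravity creep or came from the motion.

```bash
python3 - <<'E'
from h import *
o=robot.observe(); yaw=-83.7
R=Ro.from_euler('xyz',o["tcp_rot"],degrees=True); grip=o["tool_pos"]+R.apply([0,0,.0596])
for k in range(4):
    s=robot.grab_frame("side"); o=robot.observe(); print(round(o["time"],2),tilt(s,grip,yaw),o["gripper_width"],o["gripper_force"]); robot.pause(.3)
E
```

```text
16.46 (np.float64(-24.000000000000004), np.int64(245), np.float64(302.0)) 0.00754531601602269 58.495033979415894
16.81 (np.float64(-24.000000000000004), np.int64(245), np.float64(302.0)) 0.007163728484296295 58.4953898191452
17.16 (np.float64(-24.000000000000004), np.int64(245), np.float64(301.5)) 0.00805245955466403 58.4956169128418
17.51 (np.float64(-24.000000000000004), np.int64(245), np.float64(301.5)) 0.00742395083371821 58.49513590335846
```

```bash
python3 - <<'E'
from h import *
yaw=-83.7; grip=np.array([.5082,.057,.141])
pr("tri",*two((289.9,228.7),(302,245.3)))
for p in(-16,-20):
    ori=[180,p,yaw]; robot.line_to(tcp_for(grip,ori),vel=.015,rotation=ori); o=robot.observe()
    R=Ro.from_euler('xyz',o["tcp_rot"],degrees=True); g=o["tool_pos"]+R.apply([0,0,.0596])
    s=robot.grab_frame("side"); t=robot.grab_frame("top"); cv2.imwrite(f"pics/s{-p}.png",s); cv2.imwrite(f"pics/t{-p}.png",t)
    print(p,round(o["time"],2),o["tcp_rot"],tilt(s,g,yaw))
E
```

```text
tri [ 0.5205 -0.0165  0.1096] 0.0012
-16 18.19 [179.98635655 -15.95358022 -83.65456283] (np.float64(-27.0), np.int64(247), np.float64(301.5))
-20 18.72 [179.98474788 -19.94818924 -83.66785381] None
```

The top edge I was tracking is where the gripper's palm hides the rod in the side view, not the tip: it shifts with tool pitch exactly as occlusion would. So I'll put the tool vertical again and look at the rod broadside, against the blue mat.

```bash
python3 - <<'E'
from h import *
g=np.array([.5082,.057,.1404]); ori=[180,0,-175.2]
robot.move_pose(tcp_for(g,ori),ori); robot.pause(.1)
s=robot.grab_frame("side"); cv2.imwrite("pics/s8.png",s); o=robot.observe(); g=o["tool_pos"]-[0,0,.0596]; print(o["time"])
u=np.array([np.cos(np.radians(-175.2)),np.sin(np.radians(-175.2)),0])
i=s.astype(int); nb=(i[...,0]-i[...,2]<40)
for d in(-.02,.02,.03,.04,.05,.06,.07,.075,.08,.085):
    p=proj("side",g+u*d); c=int(round(p[0])); col=nb[int(p[1])-20:int(p[1])+21,c]; rows=np.nonzero(col)[0]+int(p[1])-20
    print(d,p.round(1),rows[[0,-1]] if len(rows) else None,len(rows))
E
```

```text
20.2333
-0.02 [290.7 258.9] [238 278] 30
0.02 [311.6 259.7] [249 279] 31
0.03 [316.9 259.9] [253 279] 27
0.04 [322.1 260.1] [258 280] 23
0.05 [327.3 260.3] [258 263] 6
0.06 [332.6 260.5] [259 263] 5
0.07 [337.8 260.7] [259 263] 5
0.075 [340.5 260.8] [259 263] 5
0.08 [343.1 260.9] None 0
0.085 [345.7 261. ] None 0
```

The rod is level: rows 259-263 against 260.7 predicted, tip at 77 mm from the grip as planned. Now I'll insert it, lift the roll and check.

```bash
python3 - <<'E'
from h import *
a=np.radians(6.3); yv=np.array([-np.sin(a),np.cos(a),0]); roll=np.array([.5195,-.0478,.035]); ori=[180,0,-83.7]
P=lambda s,z=.035:tcp_for((roll+yv*s)*[1,1,0]+[0,0,z],ori)
robot.move_pose(P(.105,.141),ori)
robot.line_to(P(.105),vel=.1)
f0=robot.observe()["ft_force"]
hit=robot.line_to(P(.039),vel=.05,guard=4); o=robot.observe(); pr("ins",hit,o["tool_pos"]-P(.039),o["ft_force"]-f0,o["time"])
if not hit:
    robot.line_to(P(.039,.06),vel=.03); f=robot.observe()["ft_force"]; pr("lift",f-f0)
    robot.line_to(P(.039,.15),vel=.07); robot.pause(.4); o=robot.observe(); pr("up",o["ft_force"]-f0,o["tool_pos"],o["time"])
    t=robot.grab_frame("top"); s=robot.grab_frame("side"); cv2.imwrite("pics/t9.png",t); cv2.imwrite("pics/s9.png",s)
    w=(s.astype(int)[...,0]-s.astype(int)[...,2]<15)&(s.min(2)>150)
    print("proj roll",proj("side",(roll+[0,0,.107])),proj("top",(roll+[0,0,.107])))
    p=proj("side",roll+[0,0,.107]).astype(int);q=proj("top",roll+[0,0,.107]).astype(int)
    cv2.imwrite("pics/c9.png",np.hstack([cv2.resize(t[q[1]-55:q[1]+55,q[0]-55:q[0]+55],(400,400),interpolation=cv2.INTER_CUBIC),cv2.resize(s[p[1]-55:p[1]+55,p[0]-55:p[0]+55],(400,400),interpolation=cv2.INTER_CUBIC)]))
E
```

```text
ins 0.0 [-0.0001  0.0003 -0.    ] [-0.1202 -0.7895 -0.2759] 24.3333
lift [-0.1657  0.0426 -0.8645]
up [ 0.3589 -0.7573 -1.3865] [ 0.5152 -0.009   0.2095] 27.15
proj roll [304.33488076 223.57224339] [305.9066069  227.46151618]
```

View pics/c9.png

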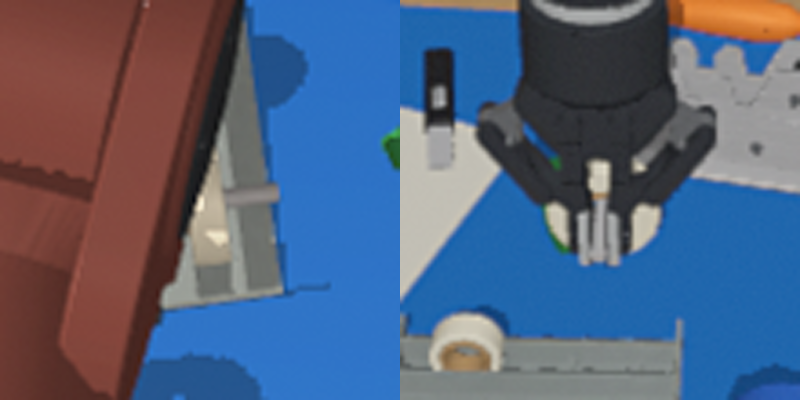

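c9: the roll hangs on the spindle behind the gripper. In the top crop its body is at x 195-232 and the rod tip at (278,193). I'll check where it sits along the rod, then carry it slowly.

```bash
python3 - <<'E'
from h import *
q0=np.array([305-55,227-55]); k=110/400
a=np.radians(6.3); yv=np.array([-np.sin(a),np.cos(a),0]); g=np.array([.5152,-.009,.1499])
cr=lambda p:(proj("top",p)-q0)/k
print("tip",cr(g-yv*.077))
for s in(-.002,0,.002): 
    c=g-yv*(.039+s)+[0,0,-.008]; print(s,"far rim top",cr(c-yv*.0095+[0,0,.032]),"far rim -x side",cr(c-yv*.0095+[-.032,0,0]),"+x",cr(c-yv*.0095+[.032,0,0]))
b=np.radians(-5.6); ys=np.array([-np.sin(b),np.cos(b),0]); seat=np.array([.4925,-.2895,.062]); ori=[180,0,-95.6]
robot.line_to(tcp_for(seat+ys*.039+[0,0,.088],ori),vel=.08,rotation=ori); robot.pause(.3)
o=robot.observe(); pr("at",o["tool_pos"],o["tcp_rot"],o["ft_force"],o["time"])
t=robot.grab_frame("top"); s=robot.grab_frame("side"); cv2.imwrite("pics/t10.png",t); cv2.imwrite("pics/s10.png",s)
c=seat+[0,0,.08]
# visible white of the roll in each view near its predicted place
for n,im in(("top",t),("side",s)):
    i=im.astype(int); p=proj(n,c).astype(int); m=(i.min(2)>140)&(i[...,2]-i[...,0]>8)
    w=np.zeros_like(m); w[p[1]-35:p[1]+30,p[0]-35:p[0]+35]=m[p[1]-35:p[1]+30,p[0]-35:p[0]+35]
    y,x=np.nonzero(w); print(n,"white",len(x),(x.min(),x.max(),y.min(),y.max()) if len(x) else 0,"pred centre",p)
    for d in(-.0095,.0095):
        th=np.radians(np.arange(0,360,5)); Q=np.array([proj(n,c+ys*d+.032*(np.array([np.cos(b),np.sin(b),0])*np.cos(h)+np.array([0,0,1])*np.sin(h))) for h in th]); print(d,Q.min(0),Q.max(0))
E
```

```text
tip [277.54538736 190.21252175]
-0.002 far rim top [216.586021   193.20372968] far rim -x side [219.17925946 262.61786167] +x [216.56210493 137.2861391 ]
0 far rim top [220.61115755 192.66871785] far rim -x side [223.09198051 262.09914339] +x [220.45519429 136.76760065]
0.002 far rim top [224.63645455 192.13368469] far rim -x side [227.00485318 261.58040502] +x [224.34843376 136.24904222]
at [ 0.4963 -0.2506  0.2096] [-1.79999e+02 -1.00000e-03 -9.55954e+01] [ 0.1826  0.6606 -1.2822] 30.7333
top white 1 (np.int64(409), np.int64(409), np.int64(217), np.int64(217)) pred centre [437 239]
-0.0095 [439.28392329 222.10359789] [447.01702799 256.88936757]
0.0095 [429.19212337 221.33485102] [436.32122715 256.10370921]
side white 120 (np.int64(319), np.int64(345), np.int64(150), np.int64(174)) pred centre [331 161]
-0.0095 [319.99141673 147.68738256] [345.83369621 170.57961422]
0.0095 [318.10770098 151.7996656 ] [344.22504695 174.81699665]
```

The roll hangs where planned, perhaps 2-3 mm towards the tip, so I'll shift the grip 2 mm and lower with guards.

```bash
cat >> h.py <<'E'
b=np.radians(-5.6); ys=np.array([-np.sin(b),np.cos(b),0]); xs=np.array([np.cos(b),np.sin(b),0]); seat=np.array([.4925,-.2895,.062]); ori=[180,0,-95.6]
SP=lambda z,s=.041,dx=0:tcp_for(seat*[1,1,0]+ys*s+xs*dx+[0,0,z],ori)
E
python3 - <<'E'
from h import *
f0=robot.observe()["ft_force"]
for z,v,g in((.085,.05,3),(.066,.025,6),(.0605,.015,6)):
    hit=robot.line_to(SP(z),vel=v,guard=g); o=robot.observe()
    pr(str(z),hit,o["tool_pos"]-SP(z),o["ft_force"]-f0,o["torque"],o["time"])
    if hit: break
E
```

```text
0.085 0.0 [ 0.0002 -0.0001  0.0004] [-0.1814 -0.0875  0.9203] [0.0299 0.0226 0.0119] 32.2833
0.066 0.0 [ 0.0002 -0.      0.0001] [ 3.4828 -0.8596  0.4478] [-0.0553 -0.7147  0.1991] 33.1917
0.0605 1.0 [ 0.0003 -0.0002  0.0009] [0.1797 0.4343 7.3088] [-0.0183 -0.0317  0.0023] 33.5583
```

It has seated: contact force at rod z ≈ 61.4 mm with no side force. I'll release and retreat.

```bash
python3 - <<'E'
from h import *
robot.set_gripper(.03); o=robot.observe(); pr("rel",o["gripper_width"],o["ft_force"])
p=o["tool_pos"]; hit=robot.line_to(p+[0,0,.12],vel=.06,guard=6); pr("up",hit,robot.observe()["tool_pos"])
if not hit:
    robot.goto_joints([40,-5,-10,75,0,30])
    t=robot.grab_frame("top"); s=robot.grab_frame("side"); cv2.imwrite("pics/t11.png",t); cv2.imwrite("pics/s11.png",s)
    t0=cv2.imread("pics/top0.png"); s0=cv2.imread("pics/side0.png")
    for n,i,j in(("top",t,t0),("side",s,s0)):
        d=(cv2.absdiff(i,j).max(2)>45).astype(np.uint8); c=proj(n,seat+[0,0,-.008]).astype(int); w=np.zeros_like(d); w[c[1]-30:c[1]+30,c[0]-40:c[0]+40]=1
        k,l,st,ce=cv2.connectedComponentsWithStats(d*w)
        print(n,"diffs",[(list(map(int,st[q])),ce[q].round(1).tolist()) for q in range(1,k) if st[q,4]>4])
        cc=seat+ys*.0+[0,0,-.008]
        for nm,A,r in(("roll far",cc-ys*.0095,.032),("roll near",cc+ys*.0095,.032)):
            Q=np.array([proj(n,A+r*(xs*np.cos(h)+np.array([0,0,1])*np.sin(h))) for h in np.linspace(0,6.28,60)]); print(nm,Q.min(0).round(1),Q.max(0).round(1))
        print("rod ends",proj(n,seat+ys*.056).round(1),proj(n,seat-ys*.036).round(1))
    print(robot.observe()["time"])
E
```

```text
rel 0.0301 [-0.1279 -0.0507  0.0066]
up 0.0 [ 0.4966 -0.2485  0.2401]
top diffs [([420, 227, 20, 45, 338], [430.9, 244.4]), ([437, 228, 4, 13, 22], [437.9, 235.1]), ([401, 237, 6, 6, 31], [403.5, 239.9]), ([415, 240, 3, 3, 7], [415.7, 241.0]), ([443, 241, 6, 5, 29], [445.4, 243.1]), ([423, 244, 1, 6, 6], [423.0, 246.5]), ([388, 252, 33, 20, 470], [402.2, 263.7])]
roll far [430.4 227. ] [437.  259.1]
roll near [421.  226.3] [427.1 258.3]
rod ends [401.2 240.2] [447.8 243.7]
side diffs [([364, 161, 7, 9, 38], [368.0, 163.9]), ([351, 174, 13, 4, 29], [356.7, 175.2]), ([323, 179, 18, 11, 133], [331.8, 184.0]), ([355, 201, 4, 2, 5], [356.6, 201.2]), ([353, 208, 18, 13, 141], [364.0, 215.5]), ([340, 217, 12, 3, 15], [345.9, 217.9])]
roll far [320.1 178.4] [344.8 199.4]
roll near [318.3 182.7] [343.2 203.8]
rod ends [326.5 201.7] [334.7 180.6]
38.7667
```

```bash
python3 -c "
from plant import robot
print(robot.job_done())"
```

```text
the job is handed in; nothing more can be done
None
```

I handed the job in at about 39 s of the 72 s allowed. The last images show the spindle across both sealer slots and the roll hanging between the plates, within a few millimetres of where I aimed; the verdict itself was not reported.

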